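# Fetch the timer from behind the seasonings

### The arm

A 7-joint arm with a two-finger parallel gripper is mounted at the origin on the work surface; the furniture and walls round the work are solid. World frame = base frame: x ahead of the robot, y to its left, z up, the work surface at z = 0. Lengths are in mm, angles in degrees, forces in N, time in s.
With the tool pointing down it reaches from about 350 to 900 mm from the base axis. Payload 7.2 kg.
Tool frame: the origin (TCP) lies on the mounting face of the last link; the fingertips stand 182 mm ahead of it and the grasp point (between the pads) lies 163 mm ahead of it; z points along the fingers, y is the line along which they close (so a half turn about z gives the same grasp; the last joint's range is limited). The gripper opens to 88 mm and grips with 3 to 60 N. Pads are 20 mm wide; open, the fingers measure 115 mm over their backs; the gripper's body (75 mm by 178 mm) begins 61 mm behind the grasp point.
Start: joints at [69.316, 23.554, -0.728, 91.456, 0.321, 64.991, -4.71], TCP at [180.383, -598.402, 404.653] pointing down, gripper open.
Joint ranges: [-169.25, 169.25], [-16.82, 113.86], [-84.01, 82.57], [7.8, 145.47], [-59.2, 239.2], [7.22, 106.19], [-163.78, 163.78]. Speed limits (degrees/s): [136.94, 136.94, 172.46, 172.46, 180, 180, 180].

### API

Orientations are given as [roll, pitch, yaw] about the fixed x, y, z axes, in that order (R = Rz(yaw) Ry(pitch) Rx(roll)).
In Python, from cell import ctrl gives the robot as it stands. The module is installed in compiled form; this text tells all that it offers.
- The arm moves only by the tool drive_tool, never from a script. Its arguments are lists of equal length, an entry for each row: "fingers": the closure, from 0 (fully open) to 1 (shut); "dp": the shift along the tool's x, y, z in m, a list of three; "spin": the turn about the tool's z in rad. A call has exactly 8 rows; each row is the pose to reach, as a shift and turn from the pose commanded when the call began, along the tool's axes at that moment; what a row does not reach only later rows make up. A row lasts 1/8 s, in which the tool goes at most 62.5 mm and 10.7 degrees, less where a joint would pass 70% of its speed; a pose out of reach is approached as far as the arm can. A call with a gripper value outside its range is refused whole. The fingers move at their own pace and stop on an object; "force" is the grip in N (left out, the last holds). Time passes only in rows, so rows that repeat a pose let the fingers close, or fill a call up. It gives the time, the measured TCP pose, the force, the opening and the grip force at its end, in the units of the state.
- ctrl.sense(): the state, without advancing time (a new reading comes with each control period).
- ctrl.capture(name): name is "scene" or "top" or "wrist"; returns (picture, depth): 384x512x3 uint8, red, green, blue; 384x512 float32, mm along the optical axis (not along the pixel's ray), 0 where there is no reading.
- ctrl.get_calibration(name): a dict with "fx", "fy", "cx", "cy" (pixels), "pose" (4x4, takes a point from camera to world coordinates). Camera axes: x right, y down, z forward; pixel columns grow to the right and rows downward; lengths in mm; the calibration is good to about 2 mm. A picture is of the moment at which its call begins: read the wrist's pose just before it. get_calibration takes no time and is no camera call; for the wrist camera it gives the pose at the moment of the call.
- ctrl.close_job(): hands the job in; it is judged then, once.
The state is a dict: "clock": time; "joints": joint angles; "joint_velocities": joint speeds; "tau": joint torques, N m; "position": TCP position; "eef_rot": TCP orientation; "wrist_force": force on the tool from outside, world axes, zero at the start; "wrist_torque": the same for the moment, N m; "width": finger opening in mm; "grasp_force": force on a finger pad.
Only numpy, scipy, OpenCV 4.12 (cv2) and the standard library are available. Lean on these libraries where they do the work, as an engineer would, in place of code of your own. Each camera call takes 0.05 s, during which the arm holds its last target. There are 200 camera calls.

### The job

The kitchen timer is stuck behind the three seasonings on the wooden spice tray. First stand all three seasonings upright on the cutting board, leaving the timer where it is; once all three are there, lift the timer out and set it down in the middle of the round blue mat, then put the seasonings back upright, each in the middle of its own coloured coaster (sauce bottle on yellow, brown-capped jar on red, salt shaker on white). Never tip a seasoning or the timer over, and leave the small dish with the green topping where it stands on the board.

Things in the scene. Friction and masses are not known exactly. Their poses are not given: they have to be found in the camera images.
- sauce_bottle: sauce bottle with a green cap, the tallest of the three seasonings: 50 x 67 mm, 152 mm tall; the cap is round, 50 mm across, from 122 mm to 152 mm above its underside; the body below is 42 mm thick along its x axis and 64 mm wide along its y axis; 0.08 to 0.2 kg. Origin at the centre of its underside, its z axis up. It starts upright on its coaster, so its underside is at z = 11 mm.
- curry_powder: spice jar with a dark brown cap (a green disc on its top), its sides green and white, round, 44 mm across and 105 mm tall; the cap is the top 20 mm, also 44 mm across; 0.07 to 0.16 kg. Origin at the centre of its underside, its z axis up. It starts upright on its coaster, so its underside is at z = 11 mm.
- salt_shaker: salt shaker with a grey rounded top and clear sides, round, 90 mm tall, 44 mm across up to 66 mm above its underside, the top above 74 mm 34 mm across and narrower towards its end; 0.07 to 0.15 kg. Origin at the centre of its underside, its z axis up. It starts upright on its coaster, so its underside is at z = 11 mm.
- dial_timer: round white kitchen timer with a blue dial: 72 mm across, 37 mm tall; white base up to 16 mm, blue disc 56 mm across from 17 to 25 mm, and on it a central blue grip knob, 28 mm across, from 25 to 37 mm above its underside; the dial does not turn. Origin at the centre of its underside, z axis up. It starts on the bare spice tray at z = 8 mm, behind (beyond) the three seasonings, whose centres are 65 to 90 mm from its centre; 0.08 to 0.17 kg.
- yellow_pad: fixed flat round yellow coaster on the wooden spice tray, 66 mm across, 3 mm thick; origin at the centre of its underside, 8 mm above the table (its top is at z = 11 mm); its x axis points across the tray, from the near side to the timer. The coasters lie in front, near left and near right of the timer, over 80 mm apart, colours in any order. The sauce bottle belongs here.
- red_pad: fixed flat round red coaster on the wooden spice tray, 66 mm across, 3 mm thick; origin at the centre of its underside, 8 mm above the table (its top is at z = 11 mm); its x axis points across the tray, from the near side to the timer. The coasters lie in front, near left and near right of the timer, over 80 mm apart, colours in any order. The brown-capped jar belongs here.
- white_pad: fixed flat round white coaster on the wooden spice tray, 66 mm across, 3 mm thick; origin at the centre of its underside, 8 mm above the table (its top is at z = 11 mm); its x axis points across the tray, from the near side to the timer. The coasters lie in front, near left and near right of the timer, over 80 mm apart, colours in any order. The salt shaker belongs here.
- cutting_board: fixed light cutting board on the right, its long side pointing away from the robot; 200 mm along its x axis, 300 mm along its y axis, 12 mm thick; origin at the centre of its underside on the table, so its top is at z = 12 mm. The place to put the seasonings aside.
- blue_mat: fixed flat round blue mat on the table between the seasoning station and the cutting board, 96 mm across, 3 mm thick; origin at the centre of its underside on the table (top at z = 3 mm). The timer goes here. The seasoning station, a 300 mm long box with its glass lid ajar, fixed and up to 177 mm tall, stands between the spice tray and this mat: carry things over it.
- small_dish_3: small round cream dish with a green topping, standing on the cutting board, 90 mm across, 21 mm tall, 60 g; origin at the centre of its underside (z = 12 mm). It takes up part of the board and must not be moved; leave it where it stands.
Things that resemble listed ones, but are neither listed nor needed, are in the scene too. Several things have the shape of the blue_mat; the one meant has the colours described above.

How it is judged (in metres and radians):
On the way, in this order (a step that is already met when the one before it is completed fails the run):
1. all three seasonings stand upright and released on the cutting board while the timer is still in its place (x of sauce_bottle in the frame of cutting_board between -0.1 and 0.1 m and y of sauce_bottle in the frame of cutting_board between -0.15 and 0.15 m and height (world z) of sauce_bottle between 0.007 and 0.017 m and angle between each of sauce_bottle, curry_powder, salt_shaker's own z axis and vertical below 0.12 rad and contact force between each of sauce_bottle, curry_powder, salt_shaker and the fingers below 0.1 N and x of curry_powder in the frame of cutting_board between -0.1 and 0.1 m and y of curry_powder in the frame of cutting_board between -0.15 and 0.15 m and height (world z) of curry_powder between 0.007 and 0.017 m and x of salt_shaker in the frame of cutting_board between -0.1 and 0.1 m and y of salt_shaker in the frame of cutting_board between -0.15 and 0.15 m and height (world z) of salt_shaker between 0.007 and 0.017 m and distance of dial_timer from where it was at the start of the episode below 0.03 m), for 0.2 s.
2. the timer stands released in the middle of the blue mat while all three seasonings are still on the cutting board (horizontal distance between dial_timer and blue_mat below 0.012 m and height (world z) of dial_timer below 0.007 m and angle between dial_timer's own z axis and vertical below 0.1 rad and contact force between each of dial_timer, sauce_bottle, curry_powder, salt_shaker and the fingers below 0.1 N and x of sauce_bottle in the frame of cutting_board between -0.1 and 0.1 m and y of sauce_bottle in the frame of cutting_board between -0.15 and 0.15 m and height (world z) of sauce_bottle between 0.007 and 0.017 m and angle between each of sauce_bottle, curry_powder, salt_shaker's own z axis and vertical below 0.12 rad and x of curry_powder in the frame of cutting_board between -0.1 and 0.1 m and y of curry_powder in the frame of cutting_board between -0.15 and 0.15 m and height (world z) of curry_powder between 0.007 and 0.017 m and x of salt_shaker in the frame of cutting_board between -0.1 and 0.1 m and y of salt_shaker in the frame of cutting_board between -0.15 and 0.15 m and height (world z) of salt_shaker between 0.007 and 0.017 m), for 0.2 s.
At the end, for the whole second after the job is handed in: The timer stands flat on the blue mat within 12 mm of its centre; the sauce bottle, the brown-capped jar and the salt shaker stand upright on the yellow, red and white coaster, each within 12 mm of its centre; all released and at rest (horizontal distance between sauce_bottle and yellow_pad below 0.012 m and height (world z) of each of sauce_bottle, curry_powder, salt_shaker below 0.015 m and angle between each of sauce_bottle, curry_powder, salt_shaker, dial_timer's own z axis and vertical below 0.1 rad and horizontal distance between curry_powder and red_pad below 0.012 m and horizontal distance between salt_shaker and white_pad below 0.012 m and horizontal distance between dial_timer and blue_mat below 0.012 m and height (world z) of dial_timer below 0.007 m and contact force between dial_timer and the fingers below 0.1 N and linear speed of each of sauce_bottle, curry_powder, salt_shaker, dial_timer below 0.02 m/s); the robot touches nothing.
It fails at once if a seasoning is tipped over (angle between any of sauce_bottle, curry_powder, salt_shaker's own z axis and vertical above 0.6 rad).
It fails at once if the timer is tipped over (angle between dial_timer's own z axis and vertical above 0.8 rad).
It fails at once if the small dish on the board is moved (distance of small_dish_3 from where it was at the start of the episode above 0.02 m).
It also fails if it takes over 152 s, if anything falls off the work surface, if the arm or the gripper's body presses on something with over 40 N, if the wrist force passes 120 N, or if a joint passes its speed limit or range.

## Working session

There is one attempt and no reset: what is moved stays moved. The work goes in short steps, Python scripts to look and compute and a tool call to move; the robot and the scene stay as the last step left them, time stands still between calls to the robot, and variables do not carry over. Pictures are saved under pics/ and viewed, at most 14 in all, crops included, and the job is handed in when it is done.

Besides the shell and the picture viewer there is one more tool, called after "Request:" by a JSON object that holds its "method" and its "body", one argument or row to a line. drive_tool: Moves the arm, as the interface text tells. Its arguments: {"type":"object","properties":{"fingers":{"type":"array","items":{"type":"number"}},"dp":{"type":"array","items":{"type":"array","items":{"type":"number"}}},"spin":{"type":"array","items":{"type":"number"}},"force":{"type":"number"}},"required":["fingers","dp","spin"]}

```bash
mkdir -p pics; cat > h.py <<'E'
import numpy as np, cv2
from cell import ctrl
def cap(n,name):
    c=ctrl.get_calibration(n); p,d=ctrl.capture(n)
    cv2.imwrite(f'pics/{name}.png',p[:,:,::-1]); np.savez(f'pics/{name}.npz',p=p,d=d,**{k:np.array(v) for k,v in c.items()})
def load(name):
    z=np.load(f'pics/{name}.npz'); d=z['d']; v,u=np.mgrid[:384,:512]
    P=np.stack([(u-z['cx'])/z['fx']*d,(v-z['cy'])/z['fy']*d,d,np.ones_like(d)],-1)@z['pose'].T
    return z['p'],d,P[...,:3]
E
python3 - <<'E'
from h import *
cap('top','t0');cap('scene','s0')
a=cv2.imread('pics/t0.png');b=cv2.imread('pics/s0.png')
s=ctrl.sense();print(s['position'],s['eef_rot'],s['clock'],s['width'])
for n in('top','scene'):print(ctrl.get_calibration(n))
E
```

```text
[ 180.29746384 -598.24302643  403.93201363] [-1.79921411e+02  6.77449144e-03  1.67763921e+01] 0.1 87.93060978740475
{'fx': 483.16939151786283, 'fy': 483.16939151786283, 'cx': 256.2969565053411, 'cy': 194.43740567815175, 'pose': array([[ 2.64599312e-03, -9.94327103e-01,  1.06332547e-01,
         2.49898670e+02],
       [-9.99838273e-01, -4.52207521e-03, -1.74063051e-02,
        -3.06396939e+01],
       [ 1.77884047e-02, -1.06269293e-01, -9.94178259e-01,
         1.36008875e+03],
       [ 0.00000000e+00,  0.00000000e+00,  0.00000000e+00,
         1.00000000e+00]])}
{'fx': 434.07796701641314, 'fy': 434.07796701641314, 'cx': 252.776969647131, 'cy': 190.98807432453944, 'pose': array([[ 7.87253426e-01,  4.50700631e-01, -4.20833678e-01,
         9.76582505e+02],
       [ 6.16433417e-01, -5.92441636e-01,  5.18674030e-01,
        -7.85380140e+02],
       [-1.55526799e-02, -6.67743850e-01, -7.44228638e-01,
         1.09195644e+03],
       [ 0.00000000e+00,  0.00000000e+00,  0.00000000e+00,
         1.00000000e+00]])}
```

View pics/t0.png

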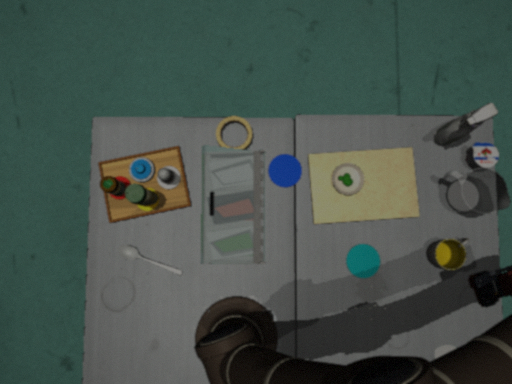

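View pics/s0.png

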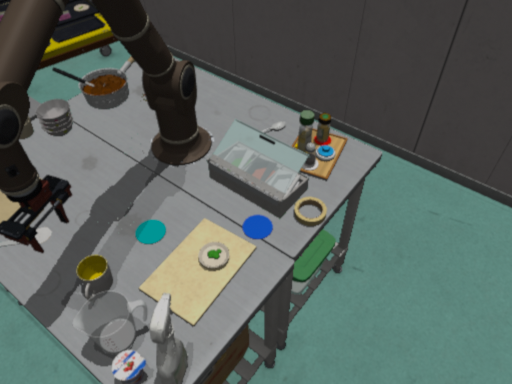

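The top view shows the tray at about (145,183), with timer (142,169), jar on red (110,185), sauce bottle on yellow (138,194) and salt on white (166,177). The blue mat is at (285,170); the teal disc (363,260) is a decoy. The board is at (365,185), with the dish at (347,179). Next I measure these and take a close crop.

```bash
python3 - <<'E'
from h import *
p,d,P=load('t0')
hsv=cv2.cvtColor(p,cv2.COLOR_RGB2HSV)
cv2.imwrite('pics/c0.png',cv2.resize(p[135:230,90:200,::-1],None,fx=6,fy=6,interpolation=cv2.INTER_CUBIC)[:570,:660])
def reg(u0,u1,v0,v1,zl,zh,name):
    Q=P[v0:v1,u0:u1].reshape(-1,3);m=(Q[:,2]>zl)&(Q[:,2]<zh);Q=Q[m]
    if len(Q)==0: print(name,'none');return
    lo,hi=Q.min(0),Q.max(0);r=cv2.minEnclosingCircle(Q[:,:2].astype(np.float32));print(name,len(Q),'mean',Q.mean(0).round(),'mid',((lo+hi)/2).round(),'ext',(hi-lo).round(),'circ',np.round(r[0]),round(r[1]))
reg(95,125,172,198,108,130,'jar')
reg(122,158,178,212,150,175,'sauce')
reg(155,180,165,190,80,110,'salt')
reg(128,158,155,180,35,55,'timer')
reg(128,158,155,180,20,55,'timerall')
reg(330,365,162,196,18,45,'dish')
b=(hsv[...,0]>110)&(hsv[...,0]<130)&(hsv[...,1]>150)
v,u=np.nonzero(b);k=(u>265)&(u<305);Q=P[v[k],u[k]];print('mat',Q.mean(0),Q.min(0),Q.max(0))
# board, tray
for n,(u0,u1,v0,v1),zl,zh in(('board',(300,425,142,230),6,18),('tray',(92,195,140,226),4,15)):
    m=np.zeros(d.shape,np.uint8);s=P[v0:v1,u0:u1];
    h=hsv[v0:v1,u0:u1]; mm=(s[...,2]>zl)&(s[...,2]<zh)&(h[...,1]>60)
    m=cv2.minAreaRect(s[mm][:,:2].astype(np.float32));print(n,m,np.median(s[mm][:,2]),cv2.boxPoints(m).round().tolist())
for n,lo,hi in(('red',0,8),('red2',172,180),('yel',22,32)):
    mm=(hsv[...,0]>=lo)&(hsv[...,0]<=hi)&(hsv[...,1]>170)&(hsv[...,2]>70);v,u=np.nonzero(mm);k=(u<195)&(u>90)&(v>140)&(v<225);
    if k.sum():Q=P[v[k],u[k]];print(n,k.sum(),Q.mean(0),Q.min(0),Q.max(0))
E
```

```text
jar 232 mean [408. 330. 117.] mid [409. 331. 116.] ext [42. 44. 16.] circ [409. 331.] 22
sauce 309 mean [380. 250. 162.] mid [380. 251. 161.] ext [46. 48. 21.] circ [382. 251.] 25
salt 134 mean [439. 191.  96.] mid [439. 192.  93.] ext [32. 32. 25.] circ [440. 192.] 17
timer 84 mean [460. 265.  43.] mid [463. 266.  43.] ext [45. 47. 16.] circ [464. 267.] 25
timerall 467 mean [463. 265.  31.] mid [465. 267.  36.] ext [64. 70. 31.] circ [462. 266.] 35
dish 774 mean [ 439. -310.   25.] mid [ 440. -308.   28.] ext [92. 96. 19.] circ [ 439. -304.] 60
mat [ 462.73458937 -135.41528949   12.88695608] [ 249.89866953 -178.85826318   -5.28644084] [ 508.84680434  -30.63969386 1360.08874773]
board ((421.85845947265625, -344.8509521484375), (199.2072296142578, 322.5030822753906), 4.4763336181640625) 12.303875896810496 [[310.0, -192.0], [335.0, -513.0], [534.0, -498.0], [509.0, -176.0]]
tray ((424.1033020019531, 260.45928955078125), (177.1072998046875, 232.43276977539062), 12.215253829956055) 9.420359993671582 [[313.0, 355.0], [362.0, 128.0], [535.0, 166.0], [486.0, 393.0]]
red 105 [416.20861376 325.17954836  13.94091895] [382.12148082 301.5519979    3.12957971] [445.27696705 353.80726006  89.8594534 ]
red2 1 [387.74639849 322.88490937  14.27193144] [387.74639849 322.88490937  14.27193144] [387.74639849 322.88490937  14.27193144]
yel 101 [367.36285507 249.72440167  14.42389339] [349.03638648 225.29125657   5.41473882] [411.31962493 278.59843343 102.61660124]
```

View pics/c0.png

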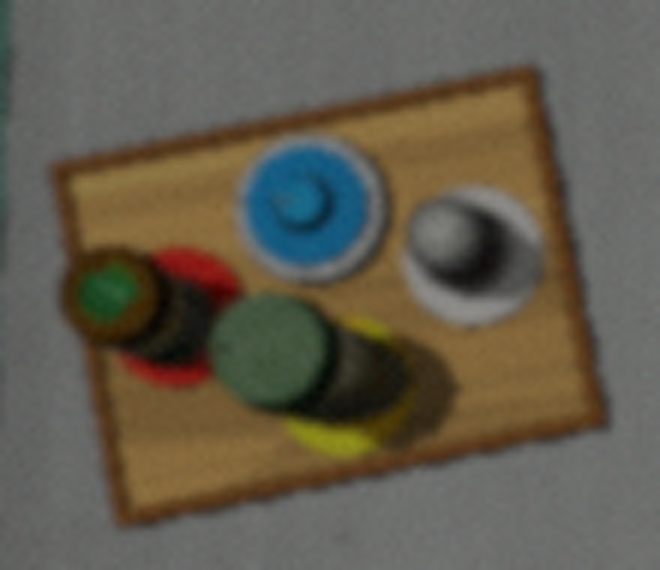

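The crop confirms the choice. In top-view pixels: sauce bottle (green cap) (136,193), jar (107,184), salt (164,175), timer (140,168). Rival green-topped things are the jar's green disc and the dish (347,179). I'll use yaw 90 throughout, so the fingers close along world x and dp = (dY, dX, -dZ). Moving off, raising and turning.

Request:
{"method": "drive_tool", "body": {
  "fingers": [0,0,0,0,0,0,0,0],
  "dp": [
    [0.041,-0.033,-0.0125],
    [0.082,-0.066,-0.025],
    [0.124,-0.099,-0.0375],
    [0.165,-0.132,-0.05],
    [0.206,-0.165,-0.0625],
    [0.248,-0.198,-0.075],
    [0.289,-0.231,-0.0875],
    [0.33,-0.264,-0.1]
  ],
  "spin": [-0.16,-0.32,-0.48,-0.64,-0.8,-0.96,-1.12,-1.278],
  "force": 20
}}

```text
clock: 1.1
position: [420.7, -248.8, 504.9]
eef_rot: [-180.0, 0.0, 90.3]
wrist_force: [0.7, -1.2, -0.2]
width: 87.7
grasp_force: 0.0
```

```bash
python3 - <<'E'
from h import *
p,d,P=load('t0');hsv=cv2.cvtColor(p,cv2.COLOR_RGB2HSV).astype(int)
b=(hsv[...,0]>110)&(hsv[...,0]<130)&(hsv[...,1]>150)&(d>0);b[:,:265]=0;b[:,305:]=0
Q=P[b];print('mat',Q.mean(0),np.median(Q,0),Q.min(0),Q.max(0),len(Q))
for u,v in((309,155),(414,148),(418,216),(314,223),(202,205),(265,205),(235,150),(240,260),(234,118)):print(u,v,P[v,u].round())
s=P[140:270,195:270];print('station top',s[...,2].max(), 'y ext of z>60',[f(s[s[...,2]>60][:,1]) for f in(np.min,np.max)],[f(s[s[...,2]>60][:,0]) for f in(np.min,np.max)])
s=ctrl.sense();print(s['position'],s['eef_rot'],s['joints'])
E
```

```text
mat [ 464.23696056 -136.15488193    3.37729637] [ 463.02233074 -135.94722892    3.41322973] [ 419.03350054 -178.85826318   -5.28644084] [508.84680434 -89.99813042  12.79042152] 425
309 155 [ 507. -203.   15.]
414 148 [ 533. -510.   -5.]
418 216 [ 335. -509.   13.]
314 223 [ 314. -215.   17.]
202 205 [351.  83. 164.]
265 205 [365. -79.   2.]
235 150 [497.   3. 128.]
240 260 [215. -11. 126.]
234 118 [609.   9.  27.]
station top 1360.0887477290964 y ext of z>60 [np.float64(-76.0138911234462), np.float64(86.0568329232344)] [np.float64(203.76732697027222), np.float64(507.46009556821593)]
[ 420.71780571 -248.7910145   504.93410561] [-1.79987374e+02  8.84437032e-03  9.02958354e+01] [ 47.90395133   7.51665301 -25.5035173   99.92213591   3.38443752
  73.32215976  21.91510478]
```

Request:
{"method": "drive_tool", "body": {
  "fingers": [0,0,0,0,0,0,0,0],
  "dp": [
    [0.06,-0.005,0],
    [0.12,-0.01,0],
    [0.18,-0.015,0],
    [0.24,-0.02,0],
    [0.3,-0.025,0],
    [0.36,-0.03,0],
    [0.42,-0.035,0],
    [0.48,-0.04,0]
  ],
  "spin": [0,0,0,0,0,0,0,0]
}}

```text
clock: 2.1
position: [379.5, 231.2, 504.8]
eef_rot: [179.9, 0.0, 89.9]
wrist_force: [0.3, -0.3, -0.8]
width: 88.0
grasp_force: 0.0
```

```bash
python3 - <<'E'
from h import *
cap('wrist','w1');s=ctrl.sense();print(s['position'],s['eef_rot'],s['joints'])
print(ctrl.get_calibration('wrist')['pose'].round(2))
p,d,P=load('w1')
for n,lo,hi,c in(('sauce',150,175,(381,251)),('jar',105,125,(408,330)),('salt',92,108,(439,191)),('timer',40,50,(463,266))):
    m=(P[...,2]>lo)&(P[...,2]<hi)&(np.hypot(P[...,0]-c[0],P[...,1]-c[1])<45);Q=P[m]
    if len(Q)>5:
        r=cv2.minEnclosingCircle(Q[:,:2].astype(np.float32));print(n,len(Q),Q.mean(0).round(1),(Q.min(0)/2+Q.max(0)/2).round(),np.round(r[0]),r[1])
E
```

```text
[377.27219987 238.01654158 505.33287371] [179.93603956  -0.27242545  90.30138631] [ 15.87584047   6.18441285 -57.41185623 103.47508287   5.27489827
  73.02470782 -42.60650212]
[[ 1.0000e+00  0.0000e+00  0.0000e+00  3.7481e+02]
 [ 0.0000e+00 -9.5000e-01 -3.0000e-01  3.2243e+02]
 [ 0.0000e+00  3.0000e-01 -9.5000e-01  4.8544e+02]
 [ 0.0000e+00  0.0000e+00  0.0000e+00  1.0000e+00]]
sauce 1392 [380.1 254.  161.9] [381. 253. 158.] [381. 253.] 24.49246597290039
jar 1060 [407.8 331.8 115.9] [408. 332. 112.] [408. 331.] 21.955188751220703
salt 328 [438.5 195.9  96.9] [439. 195.  97.] [439. 195.] 15.178865432739258
timer 196 [460.8 268.5  43.6] [461. 269.  43.] [461. 268.] 11.736794471740723
```

View pics/w1.png

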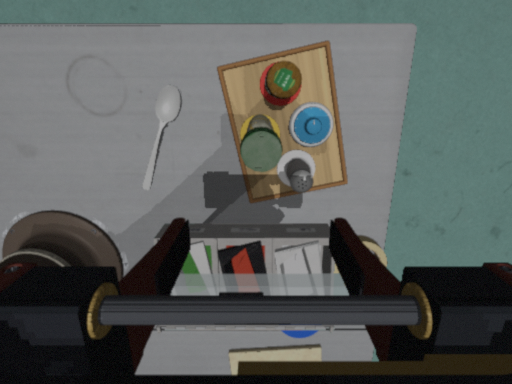

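The wrist view shows the jar at (284,80), sauce cap (261,150), salt (301,180) and timer (313,125). The estimates agree with the top view. Descending over the sauce cap.

Request:
{"method": "drive_tool", "body": {
  "fingers": [0,0,0,0,0,0,0,0],
  "dp": [
    [0.02,0.0,0],
    [0.02,0.0,0.02],
    [0.02,0.0,0.06],
    [0.02,0.0,0.1],
    [0.02,0.0,0.13],
    [0.02,0.0,0.16],
    [0.02,0.0,0.186],
    [0.02,0.0,0.186]
  ],
  "spin": [0,0,0,0,0,0,0,0]
}}

```text
clock: 3.15
position: [379.6, 249.0, 317.2]
eef_rot: [-179.8, 0.1, 90.0]
wrist_force: [-0.5, 0.4, 0.3]
width: 87.7
grasp_force: 0.0
```

```bash
python3 - <<'E'
from h import *
ctrl.capture('top');s=ctrl.sense();print(s['position'],s['eef_rot'],s['joints'],s['wrist_force'])
E
```

```text
[379.92804211 249.55821185 318.38481494] [-1.79897060e+02  2.92767282e-02  9.00350284e+01] [  4.49442931  21.03038288 -52.57806381 117.26626984  21.23781473
  51.6547954  -59.70989019] [0.62997946 0.16829174 0.26349748]
```

Close and lift by 200 mm.

Request:
{"method": "drive_tool", "body": {
  "fingers": [0.4,0.6,0.7,0.7,0.7,0.7,0.7,0.7],
  "dp": [
    [0.002,0.0,0],
    [0.002,0.0,0],
    [0.002,0.0,0],
    [0.002,0.0,0],
    [0.002,0.0,0],
    [0.002,0.0,0],
    [0.002,0.0,0],
    [0.002,0.0,0]
  ],
  "spin": [0,0,0,0,0,0,0,0],
  "force": 20
}}

```text
clock: 4.2
position: [380.3, 251.7, 318.8]
eef_rot: [180.0, -0.0, 90.0]
wrist_force: [0.6, -0.8, 4.6]
width: 49.8
grasp_force: 20.0
```

Request:
{"method": "drive_tool", "body": {
  "fingers": [0.7,0.7,0.7,0.7,0.7,0.7,0.7,0.7],
  "dp": [
    [0,0,-0.01],
    [0,0,-0.03],
    [0,0,-0.06],
    [0,0,-0.095],
    [0,0,-0.13],
    [0,0,-0.165],
    [0,0,-0.195],
    [0,0,-0.21]
  ],
  "spin": [0,0,0,0,0,0,0,0]
}}

```text
clock: 5.2
position: [379.7, 251.8, 530.0]
eef_rot: [179.9, -0.0, 90.0]
wrist_force: [-0.6, -0.6, -1.9]
width: 49.5
grasp_force: 20.0
```

Request:
{"method": "drive_tool", "body": {
  "fingers": [0.7,0.7,0.7,0.7,0.7,0.7,0.7,0.7],
  "dp": [
    [-0.03,0.005,0],
    [-0.08,0.01,0],
    [-0.135,0.02,0],
    [-0.19,0.025,0],
    [-0.245,0.025,0],
    [-0.3,0.02,0],
    [-0.355,0.01,0],
    [-0.41,0.0,0]
  ],
  "spin": [0,0,0,0,0,0,0,0]
}}

```text
clock: 6.2
position: [379.3, -159.9, 528.1]
eef_rot: [-179.9, -0.0, 90.0]
wrist_force: [1.2, -0.4, -1.4]
width: 49.6
grasp_force: 20.0
```

Request:
{"method": "drive_tool", "body": {
  "fingers": [0.7,0.7,0.7,0.7,0.7,0.7,0.7,0.7],
  "dp": [
    [-0.045,-0.01,0],
    [-0.08,-0.02,0],
    [-0.097,-0.022,0.01],
    [-0.097,-0.022,0.05],
    [-0.097,-0.022,0.09],
    [-0.097,-0.022,0.12],
    [-0.097,-0.022,0.14],
    [-0.097,-0.022,0.14]
  ],
  "spin": [0,0,0,0,0,0,0,0]
}}

```text
clock: 7.2
position: [358.0, -254.2, 386.8]
eef_rot: [-179.8, -0.2, 90.1]
wrist_force: [-0.0, 0.8, -0.7]
width: 50.2
grasp_force: 20.0
```

Request:
{"method": "drive_tool", "body": {
  "fingers": [0.7,0.7,0.7,0.7,0.7,0.7,0.7,0.7],
  "dp": [
    [0,0,0.02],
    [0,0,0.04],
    [0,0,0.052],
    [0,0,0.06],
    [0,0,0.064],
    [0,0,0.066],
    [0,0,0.066],
    [0,0,0.066]
  ],
  "spin": [0,0,0,0,0,0,0,0]
}}

```text
clock: 8.2
position: [358.2, -255.5, 323.0]
eef_rot: [180.0, 0.0, 90.0]
wrist_force: [0.0, 0.5, -1.5]
width: 49.7
grasp_force: 20.0
```

Request:
{"method": "drive_tool", "body": {
  "fingers": [0.7,0.7,0.7,0.7,0.3,0.1,0,0],
  "dp": [
    [0,0,0.002],
    [0,0,0.0035],
    [0,0,0.0035],
    [0,0,0.0035],
    [0,0,0.0035],
    [0,0,0.0035],
    [0,0,0.0035],
    [0,0,0.0035]
  ],
  "spin": [0,0,0,0,0,0,0,0]
}}

```text
clock: 9.2
position: [358.1, -255.4, 319.1]
eef_rot: [-180.0, -0.0, 90.0]
wrist_force: [0.0, 0.3, -0.2]
width: 85.7
grasp_force: 0.0
```

Request:
{"method": "drive_tool", "body": {
  "fingers": [0,0,0,0,0,0,0,0],
  "dp": [
    [0,0,0],
    [0,0,-0.02],
    [0,0,-0.06],
    [0,0,-0.11],
    [0.02,0,-0.15],
    [0.06,0,-0.17],
    [0.11,0.01,-0.17],
    [0.17,0.02,-0.17]
  ],
  "spin": [0,0,0,0,0,0,0,0]
}}

```text
clock: 10.2
position: [378.1, -84.2, 489.5]
eef_rot: [179.9, 0.0, 89.9]
wrist_force: [1.2, 0.5, 0.2]
width: 87.7
grasp_force: 0.0
```

Request:
{"method": "drive_tool", "body": {
  "fingers": [0,0,0,0,0,0,0,0],
  "dp": [
    [0.06,0.005,0],
    [0.115,0.01,0],
    [0.17,0.015,0],
    [0.225,0.02,0],
    [0.28,0.022,0],
    [0.335,0.025,0],
    [0.39,0.028,0],
    [0.415,0.03,0]
  ],
  "spin": [0,0,0,0,0,0,0,0]
}}

```text
clock: 11.2
position: [407.5, 332.4, 488.8]
eef_rot: [-179.9, -0.1, 90.2]
wrist_force: [0.3, -0.8, -0.8]
width: 87.8
grasp_force: 0.0
```

```bash
python3 - <<'E'
from h import *
cap('top','t1');s=ctrl.sense();print(s['position'],s['joints'].round())
cap('wrist','w2')
E
```

```text
[407.26081475 333.91724117 488.80749692] [  2.  19. -59.  95.  17.  75. -60.]
```

View pics/t1.png

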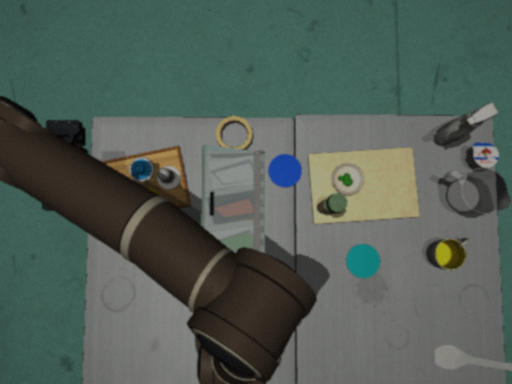

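The picture shows the sauce bottle upright on the board (337,204) and the dish untouched. Descending on the jar.

Request:
{"method": "drive_tool", "body": {
  "fingers": [0,0,0,0,0,0,0,0],
  "dp": [
    [0,0.001,0.03],
    [0,0.001,0.075],
    [0,0.001,0.12],
    [0,0.001,0.16],
    [0,0.001,0.195],
    [0,0.001,0.22],
    [0,0.001,0.234],
    [0,0.001,0.234]
  ],
  "spin": [0,0,0,0,0,0,0,0]
}}

```text
clock: 12.3
position: [409.3, 328.9, 254.8]
eef_rot: [-180.0, 0.1, 90.0]
wrist_force: [-0.1, -0.9, 0.7]
width: 87.9
grasp_force: 0.0
```

Request:
{"method": "drive_tool", "body": {
  "fingers": [0.3,0.5,0.8,0.8,0.8,0.8,0.8,0.8],
  "dp": [
    [0,0,0],
    [0,0,0],
    [0,0,0],
    [0,0,0],
    [0,0,0],
    [0,0,0],
    [0,0,0],
    [0,0,0]
  ],
  "spin": [0,0,0,0,0,0,0,0],
  "force": 15
}}

```text
clock: 13.3
position: [409.2, 329.7, 255.2]
eef_rot: [180.0, -0.0, 90.0]
wrist_force: [0.8, 0.2, 2.8]
width: 43.9
grasp_force: 15.0
```

Request:
{"method": "drive_tool", "body": {
  "fingers": [0.8,0.8,0.8,0.8,0.8,0.8,0.8,0.8],
  "dp": [
    [0,0,-0.01],
    [0,0,-0.04],
    [0,0,-0.08],
    [0,0,-0.12],
    [0,0,-0.16],
    [0,0,-0.19],
    [0,0,-0.205],
    [-0.02,0,-0.21]
  ],
  "spin": [0,0,0,0,0,0,0,0]
}}

```text
clock: 14.3
position: [408.5, 310.4, 465.8]
eef_rot: [180.0, -0.1, 90.1]
wrist_force: [-0.0, -0.6, -1.7]
width: 43.5
grasp_force: 15.0
```

Request:
{"method": "drive_tool", "body": {
  "fingers": [0.8,0.8,0.8,0.8,0.8,0.8,0.8,0.8],
  "dp": [
    [-0.05,0,0],
    [-0.1,0,0],
    [-0.155,0,0],
    [-0.21,0,0],
    [-0.265,0,0],
    [-0.32,0,0],
    [-0.375,0,0],
    [-0.43,0,0]
  ],
  "spin": [0,0,0,0,0,0,0,0]
}}

```text
clock: 15.3
position: [408.5, -122.0, 464.9]
eef_rot: [-180.0, 0.0, 90.0]
wrist_force: [0.1, -0.8, -0.7]
width: 43.5
grasp_force: 15.0
```

Request:
{"method": "drive_tool", "body": {
  "fingers": [0.8,0.8,0.8,0.8,0.8,0.8,0.8,0.8],
  "dp": [
    [-0.05,0,0],
    [-0.1,0,0],
    [-0.15,-0.01,0],
    [-0.2,-0.02,0],
    [-0.25,-0.03,0],
    [-0.285,-0.037,0],
    [-0.31,-0.039,0],
    [-0.31,-0.039,0]
  ],
  "spin": [0,0,0,0,0,0,0,0]
}}

```text
clock: 16.3
position: [369.2, -432.0, 463.8]
eef_rot: [-179.9, -0.1, 89.8]
wrist_force: [-0.3, 0.1, -1.3]
width: 43.6
grasp_force: 15.0
```

Request:
{"method": "drive_tool", "body": {
  "fingers": [0.8,0.8,0.8,0.8,0.8,0.8,0.8,0.8],
  "dp": [
    [0,0,0.02],
    [0,0,0.06],
    [0,0,0.105],
    [0,0,0.145],
    [0,0,0.175],
    [0,0,0.195],
    [0,0,0.203],
    [0,0,0.205]
  ],
  "spin": [0,0,0,0,0,0,0,0]
}}

```text
clock: 17.3
position: [370.4, -429.8, 260.2]
eef_rot: [-180.0, -0.0, 90.0]
wrist_force: [-0.2, -0.3, -1.0]
width: 43.9
grasp_force: 15.0
```

Request:
{"method": "drive_tool", "body": {
  "fingers": [0.8,0.8,0.8,0.8,0.4,0.1,0,0],
  "dp": [
    [0,0,0.002],
    [0,0,0.0035],
    [0,0,0.0045],
    [0,0,0.0045],
    [0,0,0.0045],
    [0,0,0.0045],
    [0,0,0.0045],
    [0,0,0.0045]
  ],
  "spin": [0,0,0,0,0,0,0,0]
}}

```text
clock: 18.3
position: [370.1, -430.4, 255.6]
eef_rot: [-180.0, -0.0, 90.0]
wrist_force: [-0.4, 0.2, 0.2]
width: 79.1
grasp_force: 0.0
```

Request:
{"method": "drive_tool", "body": {
  "fingers": [0,0,0,0,0,0,0,0],
  "dp": [
    [0,0,0],
    [0,0,-0.02],
    [0,0,-0.06],
    [0,0,-0.115],
    [0,0,-0.17],
    [0.02,0,-0.215],
    [0.07,0.01,-0.23],
    [0.13,0.02,-0.23]
  ],
  "spin": [0,0,0,0,0,0,0,0]
}}

```text
clock: 19.3
position: [390.4, -299.5, 487.1]
eef_rot: [179.9, 0.1, 89.9]
wrist_force: [-0.8, 0.6, 0.4]
width: 87.9
grasp_force: 0.0
```

Request:
{"method": "drive_tool", "body": {
  "fingers": [0,0,0,0,0,0,0,0],
  "dp": [
    [0.055,0.005,0],
    [0.11,0.01,0],
    [0.165,0.015,0],
    [0.22,0.02,0],
    [0.275,0.025,0],
    [0.33,0.03,0],
    [0.385,0.04,0],
    [0.44,0.05,0]
  ],
  "spin": [0,0,0,0,0,0,0,0]
}}

```text
clock: 20.3
position: [440.0, 141.2, 486.0]
eef_rot: [179.9, 0.0, 89.9]
wrist_force: [1.1, -0.4, 0.3]
width: 87.5
grasp_force: 0.0
```

Request:
{"method": "drive_tool", "body": {
  "fingers": [0,0,0,0,0,0,0,0],
  "dp": [
    [0.03,0,0],
    [0.053,0,0.02],
    [0.053,0,0.06],
    [0.053,0,0.1],
    [0.053,0,0.12],
    [0.053,0,0.12],
    [0.053,0,0.12],
    [0.053,0,0.12]
  ],
  "spin": [0,0,0,0,0,0,0,0]
}}

```text
clock: 21.3
position: [440.4, 192.8, 366.7]
eef_rot: [179.9, -0.0, 90.0]
wrist_force: [0.2, 0.5, 0.1]
width: 87.5
grasp_force: 0.0
```

```bash
python3 - <<'E'
from h import *
cap('wrist','w3');s=ctrl.sense();print(s['position'],s['joints'].round())
cap('top','t2')
for f in('w3','t2'):
    p,d,P=load(f);hsv=cv2.cvtColor(p,cv2.COLOR_RGB2HSV).astype(int)
    for n,lo,hi,c in(('salt',92,108,(439,193)),('salt',70,108,(439,193)),('timer',40,50,(461,267)),('sauce',150,175,(358,-255)),('jar',105,125,(370,-430))):
        m=(P[...,2]>lo)&(P[...,2]<hi)&(np.hypot(P[...,0]-c[0],P[...,1]-c[1])<45);Q=P[m]
        if len(Q)>5:
            r=cv2.minEnclosingCircle(Q[:,:2].astype(np.float32));print(f,n,len(Q),Q.mean(0).round(1),np.round(r[0]),r[1])
    for n,lo,hi in(('red',0,8),('yel',22,32)):
        m=(hsv[...,0]>=lo)&(hsv[...,0]<=hi)&(hsv[...,1]>170)&(hsv[...,2]>60)&(P[...,1]>180)&(P[...,1]<380)&(P[...,0]>320)&(d>0)
        Q=P[m]
        if len(Q)>20: r=cv2.minEnclosingCircle(Q[:,:2].astype(np.float32));print(f,n,len(Q),Q.mean(0).round(1),np.round(r[0]),r[1],Q.min(0).round(),Q.max(0).round())
E
```

```text
[440.37944793 192.74097631 366.58678123] [ 18.  21. -58. 111.  21.  59. -49.]
w3 salt 762 [439.1 196.   97. ] [439. 195.] 15.370763778686523
w3 salt 1099 [439.4 198.4  93.3] [439. 194.] 17.49073028564453
w3 timer 439 [460.9 268.   43.7] [461. 268.] 12.176737785339355
w3 red 746 [393.6 325.3  17. ] [416. 291.] 70.64481353759766 [379. 220.   8.] [434. 361. 277.]
t2 sauce 309 [ 358.7 -253.   163.1] [ 359. -254.] 24.578075408935547
t2 jar 240 [ 370.4 -426.6  116.7] [ 371. -428.] 22.405588150024414
t2 red 416 [411.9 329.8  11.4] [412. 329.] 33.69529342651367 [382. 296.   4.] [445. 361.  19.]
t2 yel 161 [362.9 254.6  29.4] [364. 238.] 49.065399169921875 [349. 191.   0.] [378. 285. 311.]
```

View pics/w3.png

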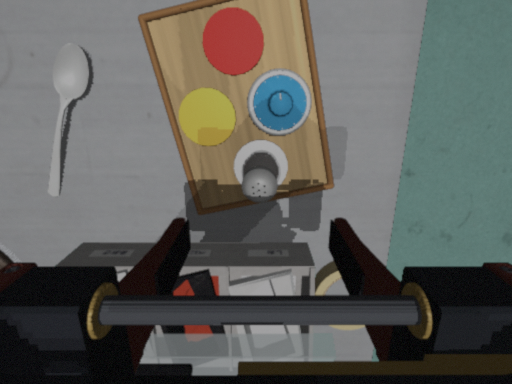

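The wrist view shows the red coaster (233,42), yellow (208,117), timer (280,102) and salt cap (260,184) on its white coaster. Salt is at about (439,194.5), so I descend to the cylinder part and grip.

Request:
{"method": "drive_tool", "body": {
  "fingers": [0,0,0,0,0,0,0,0],
  "dp": [
    [0.0015,-0.001,0.01],
    [0.0015,-0.001,0.035],
    [0.0015,-0.001,0.065],
    [0.0015,-0.001,0.095],
    [0.0015,-0.001,0.12],
    [0.0015,-0.001,0.138],
    [0.0015,-0.001,0.144],
    [0.0015,-0.001,0.144]
  ],
  "spin": [0,0,0,0,0,0,0,0]
}}

```text
clock: 22.4
position: [439.2, 194.3, 221.7]
eef_rot: [-180.0, -0.0, 90.0]
wrist_force: [-0.4, 0.9, -0.6]
width: 88.1
grasp_force: 0.0
```

Request:
{"method": "drive_tool", "body": {
  "fingers": [0.3,0.5,0.8,0.8,0.8,0.8,0.8,0.8],
  "dp": [
    [0,0,0],
    [0,0,0],
    [0,0,0],
    [0,0,0],
    [0,0,0],
    [0,0,0],
    [0,0,0],
    [0,0,0]
  ],
  "spin": [0,0,0,0,0,0,0,0],
  "force": 15
}}

```text
clock: 23.4
position: [439.3, 194.2, 221.8]
eef_rot: [180.0, -0.0, 90.0]
wrist_force: [1.1, -0.0, 0.8]
width: 41.5
grasp_force: 15.0
```

Request:
{"method": "drive_tool", "body": {
  "fingers": [0.8,0.8,0.8,0.8,0.8,0.8,0.8,0.8],
  "dp": [
    [0,0,-0.01],
    [0,0,-0.04],
    [0,0,-0.08],
    [0,0,-0.12],
    [0,0,-0.16],
    [0,0,-0.19],
    [0,0,-0.205],
    [0,0,-0.21]
  ],
  "spin": [0,0,0,0,0,0,0,0]
}}

```text
clock: 24.4
position: [438.9, 194.0, 431.9]
eef_rot: [180.0, 0.0, 90.0]
wrist_force: [-0.7, -0.4, -2.1]
width: 41.5
grasp_force: 15.0
```

Request:
{"method": "drive_tool", "body": {
  "fingers": [0.8,0.8,0.8,0.8,0.8,0.8,0.8,0.8],
  "dp": [
    [-0.04,0,0],
    [-0.09,0,0],
    [-0.145,0,0],
    [-0.2,0,0],
    [-0.255,0,0],
    [-0.31,0,0],
    [-0.36,0,0],
    [-0.41,0,0]
  ],
  "spin": [0,0,0,0,0,0,0,0]
}}

```text
clock: 25.4
position: [438.5, -217.5, 430.5]
eef_rot: [-179.9, -0.1, 90.0]
wrist_force: [1.4, 0.7, -1.2]
width: 41.6
grasp_force: 15.0
```

Request:
{"method": "drive_tool", "body": {
  "fingers": [0.8,0.8,0.8,0.8,0.8,0.8,0.8,0.8],
  "dp": [
    [-0.05,0.01,0],
    [-0.1,0.015,0],
    [-0.15,0.025,0],
    [-0.19,0.031,0],
    [-0.204,0.031,0.02],
    [-0.204,0.031,0.06],
    [-0.204,0.031,0.1],
    [-0.204,0.031,0.12]
  ],
  "spin": [0,0,0,0,0,0,0,0]
}}

```text
clock: 26.4
position: [469.3, -418.5, 307.9]
eef_rot: [-179.8, -0.2, 90.1]
wrist_force: [0.0, 0.3, -1.5]
width: 41.8
grasp_force: 15.0
```

Request:
{"method": "drive_tool", "body": {
  "fingers": [0.8,0.8,0.8,0.8,0.8,0.8,0.8,0.8],
  "dp": [
    [0,0,0.015],
    [0,0,0.035],
    [0,0,0.055],
    [0,0,0.07],
    [0,0,0.079],
    [0,0,0.083],
    [0,0,0.083],
    [0,0,0.083]
  ],
  "spin": [0,0,0,0,0,0,0,0]
}}

```text
clock: 27.4
position: [470.3, -420.0, 229.2]
eef_rot: [180.0, 0.0, 90.0]
wrist_force: [-0.4, -0.4, -1.8]
width: 41.4
grasp_force: 15.0
```

Request:
{"method": "drive_tool", "body": {
  "fingers": [0.8,0.8,0.8,0.8,0.4,0.1,0,0],
  "dp": [
    [0,0,0.003],
    [0,0,0.005],
    [0,0,0.0062],
    [0,0,0.0062],
    [0,0,0.0062],
    [0,0,0.0062],
    [0,0,0.0062],
    [0,0,0.0062]
  ],
  "spin": [0,0,0,0,0,0,0,0]
}}

```text
clock: 28.4
position: [470.1, -419.9, 222.4]
eef_rot: [180.0, -0.0, 90.0]
wrist_force: [0.7, 0.0, -0.4]
width: 78.3
grasp_force: 0.0
```

Request:
{"method": "drive_tool", "body": {
  "fingers": [0,0,0,0,0,0,0,0],
  "dp": [
    [0,0,0],
    [0,0,-0.02],
    [0,0,-0.06],
    [0,0,-0.115],
    [0,0,-0.17],
    [0,0,-0.215],
    [0.05,0,-0.23],
    [0.1,0,-0.23]
  ],
  "spin": [0,0,0,0,0,0,0,0]
}}

```text
clock: 29.4
position: [470.3, -318.3, 455.5]
eef_rot: [179.8, 0.1, 90.0]
wrist_force: [0.1, 0.1, -0.7]
width: 87.7
grasp_force: 0.0
```

Request:
{"method": "drive_tool", "body": {
  "fingers": [0,0,0,0,0,0,0,0],
  "dp": [
    [0.055,0,0],
    [0.11,0,0],
    [0.165,0,0],
    [0.22,0,0],
    [0.275,0,0],
    [0.33,0,0],
    [0.385,0,0],
    [0.44,0,0]
  ],
  "spin": [0,0,0,0,0,0,0,0]
}}

```text
clock: 30.4
position: [469.5, 122.2, 453.9]
eef_rot: [179.9, 0.1, 90.0]
wrist_force: [1.0, -0.0, -0.0]
width: 87.9
grasp_force: 0.0
```

Request:
{"method": "drive_tool", "body": {
  "fingers": [0,0,0,0,0,0,0,0],
  "dp": [
    [0.05,-0.002,0],
    [0.1,-0.005,0],
    [0.13,-0.008,0],
    [0.148,-0.009,0.02],
    [0.148,-0.009,0.06],
    [0.148,-0.009,0.09],
    [0.148,-0.009,0.1],
    [0.148,-0.009,0.1]
  ],
  "spin": [0,0,0,0,0,0,0,0]
}}

```text
clock: 31.4
position: [461.1, 268.3, 353.2]
eef_rot: [180.0, -0.0, 90.0]
wrist_force: [-0.3, -0.1, 0.4]
width: 87.6
grasp_force: 0.0
```

```bash
python3 - <<'E'
from h import *
cap('wrist','w4');s=ctrl.sense();print(s['position'],s['joints'].round())
cap('top','t3')
p,d,P=load('w4');m=(P[...,2]>40)&(P[...,2]<50)&(np.hypot(P[...,0]-461,P[...,1]-267)<30);Q=P[m];r=cv2.minEnclosingCircle(Q[:,:2].astype(np.float32));print(r,Q.mean(0))
a=cv2.imread('pics/w4.png');b=cv2.imread('pics/t3.png')
cv2.imwrite('pics/m1.png',np.hstack([cv2.resize(a,(400,300)),cv2.resize(b,(400,300))]))
E
```

```text
[461.29841777 268.42632797 353.71922481] [  7.  28. -55. 105.  26.  61. -59.]
((461.0814208984375, 268.1143493652344), 11.98707389831543) [460.99001468 268.86717733  43.6578256 ]
```

View pics/m1.png

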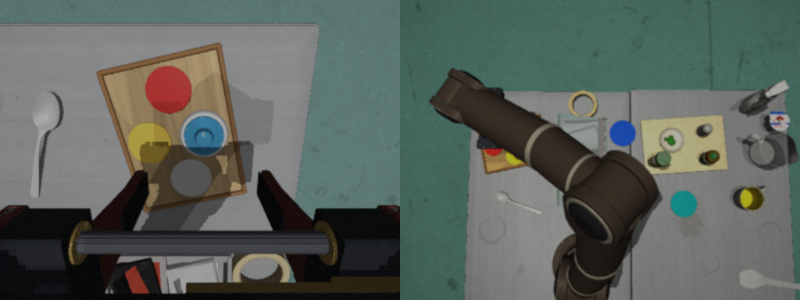

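The left half shows the timer at (205,135) between the bare coasters. The right half shows all three seasonings upright on the board: sauce (660,160), jar (710,157), salt (705,130), with the dish unmoved at (672,140). Descending on the timer knob.

Request:
{"method": "drive_tool", "body": {
  "fingers": [0,0,0,0,0,0,0,0],
  "dp": [
    [-0.001,0,0.02],
    [-0.001,0,0.05],
    [-0.001,0,0.08],
    [-0.001,0,0.105],
    [-0.001,0,0.122],
    [-0.001,0,0.132],
    [-0.001,0,0.136],
    [-0.001,0,0.136]
  ],
  "spin": [0,0,0,0,0,0,0,0]
}}

```text
clock: 32.5
position: [461.3, 267.2, 216.7]
eef_rot: [180.0, -0.0, 90.0]
wrist_force: [0.3, -0.3, -0.1]
width: 87.8
grasp_force: 0.0
```

Request:
{"method": "drive_tool", "body": {
  "fingers": [0.3,0.5,0.7,0.9,0.9,0.9,0.9,0.9],
  "dp": [
    [0,0,0],
    [0,0,0],
    [0,0,0],
    [0,0,0],
    [0,0,0],
    [0,0,0],
    [0,0,0],
    [0,0,0]
  ],
  "spin": [0,0,0,0,0,0,0,0],
  "force": 20
}}

```text
clock: 33.5
position: [461.1, 267.1, 216.4]
eef_rot: [-180.0, 0.0, 90.0]
wrist_force: [1.2, -0.3, 0.0]
width: 25.4
grasp_force: 19.3
```

```bash
python3 - <<'E'
from h import *
p,d,P=load('w4');hsv=cv2.cvtColor(p,cv2.COLOR_RGB2HSV).astype(int)
for n,lo,hi,z in(('red',0,8,11),('red',174,180,11),('yel',22,32,11)):
    m=(hsv[...,0]>=lo)&(hsv[...,0]<=hi)&(hsv[...,1]>170)&(P[...,2]>5)&(P[...,2]<17)&(P[...,1]>180)
    Q=P[m]
    if len(Q)>20: r=cv2.minEnclosingCircle(Q[:,:2].astype(np.float32));print(n,len(Q),Q.mean(0).round(1),r,Q.min(0).round(),Q.max(0).round())
m=(hsv[...,1]<45)&(P[...,2]>8)&(P[...,2]<15)&(np.hypot(P[...,0]-439,P[...,1]-192)<40);Q=P[m];r=cv2.minEnclosingCircle(Q[:,:2].astype(np.float32));print('white',len(Q),Q.mean(0),r,Q.min(0),Q.max(0))
E
```

```text
red 2677 [410.7 330.2  10.5] ((410.6512756347656, 329.4102478027344), 32.37467575073242) [379. 298.   8.] [443. 361.  13.]
yel 791 [385.6 238.3  10.5] ((386.7241516113281, 237.14857482910156), 26.35539436340332) [363. 220.   8.] [411. 255.  13.]
white 1967 [440.67177649 194.26662     10.55340689] ((441.34417724609375, 195.28529357910156), 35.957000732421875) [407.65478162 159.50207489   8.07348522] [472.81361363 229.69523193  12.57958235]
```

Request:
{"method": "drive_tool", "body": {
  "fingers": [0.9,0.9,0.9,0.9,0.9,0.9,0.9,0.9],
  "dp": [
    [0,0,-0.005],
    [0,0,-0.025],
    [0,0,-0.06],
    [0,0,-0.1],
    [0,0,-0.14],
    [0,0,-0.175],
    [0,0,-0.205],
    [0,0,-0.215]
  ],
  "spin": [0,0,0,0,0,0,0,0]
}}

```text
clock: 34.5
position: [460.8, 267.6, 434.1]
eef_rot: [179.8, -0.1, 90.0]
wrist_force: [-0.5, 0.9, -1.2]
width: 25.1
grasp_force: 19.2
```

Request:
{"method": "drive_tool", "body": {
  "fingers": [0.9,0.9,0.9,0.9,0.9,0.9,0.9,0.9],
  "dp": [
    [-0.03,0,0],
    [-0.08,0,0],
    [-0.135,0,0],
    [-0.19,0,0],
    [-0.245,0,0],
    [-0.3,0,0],
    [-0.35,0.002,0],
    [-0.385,0.002,0]
  ],
  "spin": [0,0,0,0,0,0,0,0]
}}

```text
clock: 35.5
position: [462.5, -120.3, 431.1]
eef_rot: [-179.9, 0.0, 89.9]
wrist_force: [0.8, 0.5, -0.5]
width: 25.2
grasp_force: 19.2
```

Request:
{"method": "drive_tool", "body": {
  "fingers": [0.9,0.9,0.9,0.9,0.9,0.9,0.9,0.9],
  "dp": [
    [-0.0176,0,0],
    [-0.0176,0,0.02],
    [-0.0176,0,0.06],
    [-0.0176,0,0.1],
    [-0.0176,0,0.14],
    [-0.0176,0,0.17],
    [-0.0176,0,0.19],
    [-0.0176,0,0.2]
  ],
  "spin": [0,0,0,0,0,0,0,0]
}}

```text
clock: 36.5
position: [463.0, -134.3, 230.5]
eef_rot: [-179.9, -0.1, 90.1]
wrist_force: [0.2, -0.1, -1.6]
width: 25.2
grasp_force: 19.2
```

```bash
python3 - <<'E'
from h import *
cap('top','t4');s=ctrl.sense();print(s['position'],s['joints'].round(),s['width'])
cap('wrist','w5')
a=cv2.imread('pics/w5.png');b=cv2.imread('pics/t4.png')
cv2.imwrite('pics/m2.png',np.hstack([cv2.resize(a,(400,300)),cv2.resize(b,(400,300))]))
for f in('t4',):
    p,d,P=load(f);hsv=cv2.cvtColor(p,cv2.COLOR_RGB2HSV).astype(int)
    for n,lo,hi,B in(('red',0,8,(350,470,290,370)),('yel',22,32,(330,430,200,300)),('mat',110,130,(400,520,-190,-80))):
        m=(hsv[...,0]>=lo)&(hsv[...,0]<=hi)&(hsv[...,1]>150)&(hsv[...,2]>60)&(P[...,0]>B[0])&(P[...,0]<B[1])&(P[...,1]>B[2])&(P[...,1]<B[3])&(P[...,2]<25)&(d>0)
        Q=P[m]
        if len(Q)>20: r=cv2.minEnclosingCircle(Q[:,:2].astype(np.float32));print(f,n,len(Q),Q.mean(0).round(1),np.round(r[0]),r[1],Q.min(0).round(),Q.max(0).round())
E
```

```text
[ 462.8220143  -134.55418755  230.01345455] [ 46.  31. -45. 118.  31.  44. -18.] 25.003327187111186
t4 red 421 [412.3 329.8  11.7] [412. 330.] 32.69328308105469 [382. 298.   4.] [445. 362.  19.]
t4 yel 480 [380.4 251.5  10.9] [381. 252.] 34.878719329833984 [346. 218.   2.] [414. 286.  20.]
t4 mat 93 [458.2 -99.7   3.4] [ 462. -110.] 36.97112274169922 [ 425. -113.   -3.] [499. -90.  10.]
```

View pics/m2.png

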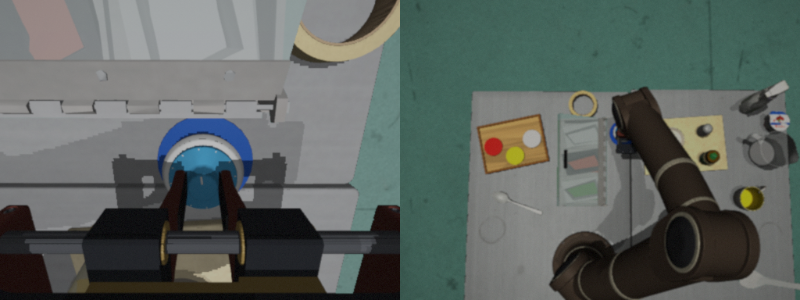

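The left half shows the timer held level over the blue mat (205,165). The right half shows the yellow coaster clear at (515,156). Lowering and releasing.

Request:
{"method": "drive_tool", "body": {
  "fingers": [0.9,0.9,0.9,0.9,0.9,0.9,0.9,0.9],
  "dp": [
    [0,0.0005,0.006],
    [0,0.0005,0.011],
    [0,0.0005,0.015],
    [0,0.0005,0.017],
    [0,0.0005,0.018],
    [0,0.0005,0.0185],
    [0,0.0005,0.0185],
    [0,0.0005,0.0185]
  ],
  "spin": [0,0,0,0,0,0,0,0]
}}

```text
clock: 37.6
position: [463.7, -135.5, 213.0]
eef_rot: [180.0, 0.0, 90.0]
wrist_force: [-0.8, -0.2, -0.9]
width: 25.3
grasp_force: 19.2
```

Request:
{"method": "drive_tool", "body": {
  "fingers": [0.9,0.9,0.9,0.9,0.5,0.2,0,0],
  "dp": [
    [0,0,0.001],
    [0,0,0.0015],
    [0,0,0.0015],
    [0,0,0.0015],
    [0,0,0.0015],
    [0,0,0.0015],
    [0,0,0.0015],
    [0,0,0.0015]
  ],
  "spin": [0,0,0,0,0,0,0,0]
}}

```text
clock: 38.6
position: [463.6, -135.5, 211.5]
eef_rot: [180.0, 0.0, 90.0]
wrist_force: [1.2, 0.9, -0.7]
width: 61.6
grasp_force: 0.0
```

Request:
{"method": "drive_tool", "body": {
  "fingers": [0,0,0,0,0,0,0,0],
  "dp": [
    [0,0,0],
    [0,0,0],
    [0,0,-0.02],
    [0,0,-0.06],
    [0,0,-0.115],
    [0,0,-0.17],
    [-0.05,0,-0.18],
    [-0.1,0,-0.18]
  ],
  "spin": [0,0,0,0,0,0,0,0]
}}

```text
clock: 39.6
position: [463.9, -236.0, 394.7]
eef_rot: [179.8, 0.2, 90.1]
wrist_force: [0.4, -0.3, -0.0]
width: 87.4
grasp_force: 0.0
```

Request:
{"method": "drive_tool", "body": {
  "fingers": [0,0,0,0,0,0,0,0],
  "dp": [
    [-0.05,0.002,0],
    [-0.1,0.004,0],
    [-0.15,0.006,0],
    [-0.1845,0.006,0],
    [-0.1845,0.006,0.03],
    [-0.1845,0.006,0.07],
    [-0.1845,0.006,0.08],
    [-0.1845,0.006,0.08]
  ],
  "spin": [0,0,0,0,0,0,0,0]
}}

```text
clock: 40.6
position: [469.8, -419.9, 312.4]
eef_rot: [180.0, -0.0, 90.0]
wrist_force: [0.1, -0.1, -0.4]
width: 87.7
grasp_force: 0.0
```

```bash
python3 - <<'E'
from h import *
cap('top','t5');s=ctrl.sense();print(s['position'],s['joints'].round(),s['width'])
cap('wrist','w6')
a=cv2.imread('pics/w6.png');b=cv2.imread('pics/t5.png')
cv2.imwrite('pics/m3.png',np.hstack([cv2.resize(a,(400,300)),cv2.resize(b,(400,300))]))
p,d,P=load('w6')
for n,lo,hi,c in(('salt',85,110,(470,-420)),('timer',35,45,(463,-135)),('jar',105,125,(370,-430)),('base',12,26,(463,-135))):
  for f in('t5','w6'):
    p,d,P=load(f)
    m=(P[...,2]>lo)&(P[...,2]<hi)&(np.hypot(P[...,0]-c[0],P[...,1]-c[1])<45);Q=P[m]
    if len(Q)>5: r=cv2.minEnclosingCircle(Q[:,:2].astype(np.float32));print(f,n,len(Q),Q.mean(0).round(1),np.round(r[0]),r[1])
E
```

```text
[ 470.10924117 -419.98590502  313.13786363] [ 67.  36. -44.  94.  28.  61.  15.] 88.30833348508192
t5 salt 123 [ 467.6 -416.7   96.8] [ 468. -419.] 17.79454803466797
w6 salt 1484 [ 466.8 -416.    96.3] [ 467. -420.] 17.26910400390625
t5 timer 53 [ 462.9 -134.7   39.9] [ 462. -135.] 11.872058868408203
t5 jar 237 [ 370.6 -426.9  116.5] [ 371. -428.] 22.18136215209961
w6 jar 3373 [ 371.7 -425.1  115.8] [ 370. -428.] 22.733144760131836
t5 base 309 [ 461.2 -134.2   20.8] [ 464. -135.] 35.75532150268555
```

View pics/m3.png

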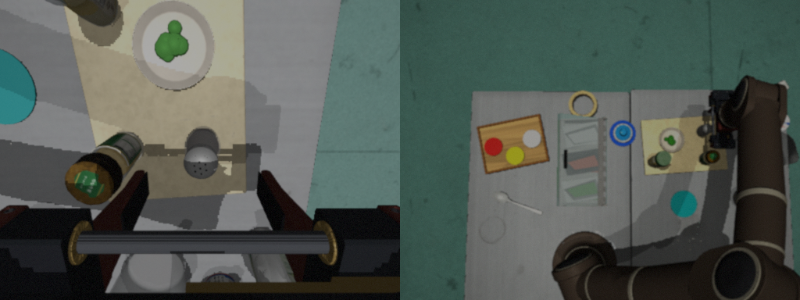

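The right half shows the timer seated centrally on the blue mat (623,132). The left half shows salt (200,160) and jar (88,180) upright. Picking up the salt.

Request:
{"method": "drive_tool", "body": {
  "fingers": [0,0,0,0,0,0,0,0],
  "dp": [
    [0,-0.0015,0.015],
    [0,-0.0015,0.035],
    [0,-0.0015,0.055],
    [0,-0.0015,0.072],
    [0,-0.0015,0.083],
    [0,-0.0015,0.0885],
    [0,-0.0015,0.0885],
    [0,-0.0015,0.0885]
  ],
  "spin": [0,0,0,0,0,0,0,0]
}}

```text
clock: 41.7
position: [468.4, -420.1, 223.6]
eef_rot: [180.0, 0.0, 90.0]
wrist_force: [-0.2, 0.6, -0.6]
width: 87.7
grasp_force: 0.0
```

Request:
{"method": "drive_tool", "body": {
  "fingers": [0.3,0.5,0.8,0.8,0.8,0.8,0.8,0.8],
  "dp": [
    [0,0,0],
    [0,0,0],
    [0,0,0],
    [0,0,0],
    [0,0,0],
    [0,0,0],
    [0,0,0],
    [0,0,0]
  ],
  "spin": [0,0,0,0,0,0,0,0],
  "force": 15
}}

```text
clock: 42.7
position: [468.3, -419.9, 223.0]
eef_rot: [180.0, 0.0, 90.0]
wrist_force: [1.2, 0.2, 0.5]
width: 41.6
grasp_force: 15.0
```

Request:
{"method": "drive_tool", "body": {
  "fingers": [0.8,0.8,0.8,0.8,0.8,0.8,0.8,0.8],
  "dp": [
    [0,0,-0.01],
    [0,0,-0.04],
    [0,0,-0.08],
    [0,0,-0.12],
    [0,0,-0.16],
    [0,0,-0.19],
    [0,0,-0.205],
    [0,0,-0.21]
  ],
  "spin": [0,0,0,0,0,0,0,0]
}}

```text
clock: 43.7
position: [468.0, -419.9, 433.4]
eef_rot: [180.0, 0.0, 90.0]
wrist_force: [-0.1, -0.3, -0.7]
width: 41.3
grasp_force: 15.0
```

Request:
{"method": "drive_tool", "body": {
  "fingers": [0.8,0.8,0.8,0.8,0.8,0.8,0.8,0.8],
  "dp": [
    [0.04,0,0],
    [0.09,0,0],
    [0.145,0,0],
    [0.2,0,0],
    [0.255,0,0],
    [0.31,-0.005,0],
    [0.36,-0.01,0],
    [0.41,-0.015,0]
  ],
  "spin": [0,0,0,0,0,0,0,0]
}}

```text
clock: 44.7
position: [452.3, -8.6, 432.1]
eef_rot: [-179.9, 0.0, 90.0]
wrist_force: [0.8, 0.6, -0.9]
width: 41.1
grasp_force: 15.0
```

Request:
{"method": "drive_tool", "body": {
  "fingers": [0.8,0.8,0.8,0.8,0.8,0.8,0.8,0.8],
  "dp": [
    [0.05,-0.005,0],
    [0.1,-0.01,0],
    [0.15,-0.013,0],
    [0.19,-0.013,0],
    [0.204,-0.013,0.02],
    [0.204,-0.013,0.06],
    [0.204,-0.013,0.1],
    [0.204,-0.013,0.12]
  ],
  "spin": [0,0,0,0,0,0,0,0]
}}

```text
clock: 45.7
position: [439.3, 193.4, 310.3]
eef_rot: [-179.8, 0.1, 90.0]
wrist_force: [0.1, -0.5, -1.5]
width: 41.6
grasp_force: 15.0
```

Request:
{"method": "drive_tool", "body": {
  "fingers": [0.8,0.8,0.8,0.8,0.8,0.8,0.8,0.8],
  "dp": [
    [0,0,0.015],
    [0,0,0.035],
    [0,0,0.055],
    [0,0,0.07],
    [0,0,0.08],
    [0,0,0.085],
    [0,0,0.086],
    [0,0,0.086]
  ],
  "spin": [0,0,0,0,0,0,0,0]
}}

```text
clock: 46.7
position: [440.3, 194.1, 227.2]
eef_rot: [180.0, -0.0, 90.0]
wrist_force: [-0.1, 0.7, -1.9]
width: 41.2
grasp_force: 15.0
```

Request:
{"method": "drive_tool", "body": {
  "fingers": [0.8,0.8,0.8,0.8,0.4,0.1,0,0],
  "dp": [
    [0,0,0.002],
    [0,0,0.004],
    [0,0,0.0049],
    [0,0,0.0049],
    [0,0,0.0049],
    [0,0,0.0049],
    [0,0,0.0049],
    [0,0,0.0049]
  ],
  "spin": [0,0,0,0,0,0,0,0]
}}

```text
clock: 47.7
position: [440.1, 194.0, 222.1]
eef_rot: [180.0, 0.0, 90.0]
wrist_force: [-1.0, -0.6, 0.6]
width: 77.8
grasp_force: 0.0
```

Request:
{"method": "drive_tool", "body": {
  "fingers": [0,0,0,0,0,0,0,0],
  "dp": [
    [0,0,0],
    [0,0,-0.02],
    [0,0,-0.06],
    [0,0,-0.115],
    [0,0,-0.17],
    [0,0,-0.215],
    [-0.05,0,-0.24],
    [-0.103,0,-0.24]
  ],
  "spin": [0,0,0,0,0,0,0,0]
}}

```text
clock: 48.7
position: [440.2, 91.0, 463.9]
eef_rot: [179.8, 0.0, 90.1]
wrist_force: [0.7, -0.3, -0.6]
width: 87.5
grasp_force: 0.0
```

Request:
{"method": "drive_tool", "body": {
  "fingers": [0,0,0,0,0,0,0,0],
  "dp": [
    [-0.055,0,0],
    [-0.11,0,0],
    [-0.165,0,0],
    [-0.22,-0.01,0],
    [-0.275,-0.02,0],
    [-0.33,-0.03,0],
    [-0.385,-0.035,0],
    [-0.44,-0.045,0]
  ],
  "spin": [0,0,0,0,0,0,0,0]
}}

```text
clock: 49.7
position: [394.7, -350.6, 462.1]
eef_rot: [180.0, 0.0, 90.0]
wrist_force: [0.6, -0.5, 0.3]
width: 87.8
grasp_force: 0.0
```

Request:
{"method": "drive_tool", "body": {
  "fingers": [0,0,0,0,0,0,0,0],
  "dp": [
    [-0.05,-0.015,0],
    [-0.0805,-0.0252,0],
    [-0.0805,-0.0252,0.03],
    [-0.0805,-0.0252,0.08],
    [-0.0805,-0.0252,0.13],
    [-0.0805,-0.0252,0.17],
    [-0.0805,-0.0252,0.19],
    [-0.0805,-0.0252,0.19]
  ],
  "spin": [0,0,0,0,0,0,0,0]
}}

```text
clock: 50.7
position: [369.9, -429.3, 271.3]
eef_rot: [-179.9, -0.1, 90.0]
wrist_force: [0.7, -0.8, 0.7]
width: 87.7
grasp_force: 0.0
```

```bash
python3 - <<'E'
from h import *
cap('top','t6');s=ctrl.sense();print(s['position'],s['joints'].round(),s['width'])
p,d,P=load('t6')
for n,lo,hi,c in(('salt',85,110,(440,194)),('timer',35,45,(463,-135)),('jar',105,125,(370,-430)),('sauce',150,175,(358,-255))):
    m=(P[...,2]>lo)&(P[...,2]<hi)&(np.hypot(P[...,0]-c[0],P[...,1]-c[1])<45);Q=P[m]
    if len(Q)>5: r=cv2.minEnclosingCircle(Q[:,:2].astype(np.float32));print(n,len(Q),Q.mean(0).round(1),np.round(r[0]),r[1])
E
```

```text
[ 370.33413838 -429.58643761  272.62334554] [ 75.  33. -41. 105.  27.  52.  21.] 87.9926505903939
salt 131 [437.  191.7  96. ] [437. 193.] 17.734392166137695
timer 53 [ 462.9 -134.8   39.6] [ 464. -135.] 12.52064323425293
jar 121 [ 371.  -418.8  116. ] [ 383. -425.] 31.99049186706543
sauce 312 [ 358.6 -252.9  163.2] [ 359. -254.] 24.90926170349121
```

View pics/t6.png

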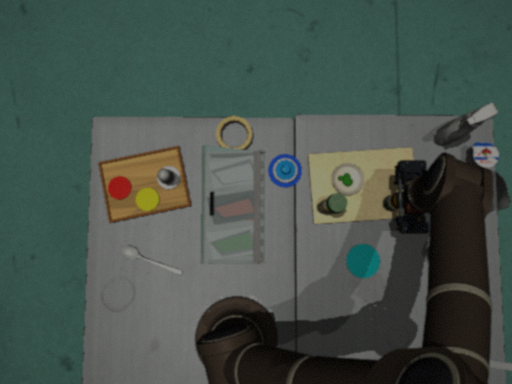

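The picture shows salt back on the white coaster (167,177) and the timer centred on the mat (285,170). Grasping the jar now.

Request:
{"method": "drive_tool", "body": {
  "fingers": [0,0,0,0.3,0.6,0.8,0.8,0.8],
  "dp": [
    [0,0,0.008],
    [0,0,0.0165],
    [0,0,0.0165],
    [0,0,0.0165],
    [0,0,0.0165],
    [0,0,0.0165],
    [0,0,0.0165],
    [0,0,0.0165]
  ],
  "spin": [0,0,0,0,0,0,0,0],
  "force": 15
}}

```text
clock: 51.75
position: [370.0, -429.5, 255.6]
eef_rot: [180.0, 0.0, 90.0]
wrist_force: [0.3, 1.2, -0.6]
width: 43.8
grasp_force: 15.0
```

Request:
{"method": "drive_tool", "body": {
  "fingers": [0.8,0.8,0.8,0.8,0.8,0.8,0.8,0.8],
  "dp": [
    [0,0,0],
    [0,0,-0.02],
    [0,0,-0.06],
    [0,0,-0.1],
    [0,0,-0.14],
    [0,0,-0.18],
    [0,0,-0.205],
    [0,0,-0.21]
  ],
  "spin": [0,0,0,0,0,0,0,0]
}}

```text
clock: 52.75
position: [370.3, -429.1, 468.2]
eef_rot: [179.9, 0.2, 90.0]
wrist_force: [1.0, -0.7, -2.6]
width: 43.7
grasp_force: 15.0
```

Request:
{"method": "drive_tool", "body": {
  "fingers": [0.8,0.8,0.8,0.8,0.8,0.8,0.8,0.8],
  "dp": [
    [0.03,0.01,0],
    [0.08,0.02,0],
    [0.135,0.03,0],
    [0.19,0.035,0],
    [0.245,0.041,0],
    [0.3,0.041,0],
    [0.355,0.041,0],
    [0.41,0.041,0]
  ],
  "spin": [0,0,0,0,0,0,0,0]
}}

```text
clock: 53.75
position: [410.1, -17.6, 465.1]
eef_rot: [-180.0, 0.0, 90.0]
wrist_force: [1.5, 0.1, -0.9]
width: 43.7
grasp_force: 15.0
```

Request:
{"method": "drive_tool", "body": {
  "fingers": [0.8,0.8,0.8,0.8,0.8,0.8,0.8,0.8],
  "dp": [
    [0.055,0,0],
    [0.11,0,0],
    [0.165,0,0],
    [0.22,0,0],
    [0.275,0,0],
    [0.315,0,0],
    [0.343,0,0],
    [0.349,0,0]
  ],
  "spin": [0,0,0,0,0,0,0,0]
}}

```text
clock: 54.75
position: [409.9, 331.1, 464.8]
eef_rot: [-179.9, -0.0, 90.2]
wrist_force: [-0.1, -0.6, -2.7]
width: 43.7
grasp_force: 15.0
```

Request:
{"method": "drive_tool", "body": {
  "fingers": [0.8,0.8,0.8,0.8,0.8,0.8,0.8,0.8],
  "dp": [
    [0,0,0.02],
    [0,0,0.06],
    [0,0,0.105],
    [0,0,0.145],
    [0,0,0.175],
    [0,0,0.195],
    [0,0,0.205],
    [0,0,0.206]
  ],
  "spin": [0,0,0,0,0,0,0,0]
}}

```text
clock: 55.75
position: [411.1, 329.2, 259.4]
eef_rot: [-180.0, 0.0, 90.0]
wrist_force: [0.1, -0.3, -1.1]
width: 44.1
grasp_force: 15.0
```

Request:
{"method": "drive_tool", "body": {
  "fingers": [0.8,0.8,0.8,0.8,0.4,0.1,0,0],
  "dp": [
    [0,0,0.002],
    [0,0,0.004],
    [0,0,0.0047],
    [0,0,0.0047],
    [0,0,0.0047],
    [0,0,0.0047],
    [0,0,0.0047],
    [0,0,0.0047]
  ],
  "spin": [0,0,0,0,0,0,0,0]
}}

```text
clock: 56.75
position: [410.9, 329.5, 254.8]
eef_rot: [180.0, 0.0, 90.0]
wrist_force: [-0.1, 0.2, 0.5]
width: 78.8
grasp_force: 0.0
```

Request:
{"method": "drive_tool", "body": {
  "fingers": [0,0,0,0,0,0,0,0],
  "dp": [
    [0,0,0],
    [0,0,-0.02],
    [0,0,-0.06],
    [0,0,-0.115],
    [0,0,-0.17],
    [0,0,-0.215],
    [-0.05,0,-0.235],
    [-0.103,0,-0.235]
  ],
  "spin": [0,0,0,0,0,0,0,0]
}}

```text
clock: 57.75
position: [410.1, 227.1, 492.4]
eef_rot: [179.8, -0.1, 90.2]
wrist_force: [0.5, -2.2, -0.4]
width: 87.8
grasp_force: 0.0
```

Request:
{"method": "drive_tool", "body": {
  "fingers": [0,0,0,0,0,0,0,0],
  "dp": [
    [-0.055,0,0],
    [-0.11,0,0],
    [-0.165,0,0],
    [-0.22,0,0],
    [-0.275,-0.01,0],
    [-0.33,-0.02,0],
    [-0.385,-0.03,0],
    [-0.44,-0.04,0]
  ],
  "spin": [0,0,0,0,0,0,0,0]
}}

```text
clock: 58.75
position: [370.5, -214.2, 491.2]
eef_rot: [179.9, 0.1, 90.1]
wrist_force: [0.5, 0.3, 0.4]
width: 87.6
grasp_force: 0.0
```

Request:
{"method": "drive_tool", "body": {
  "fingers": [0,0,0,0,0,0,0,0],
  "dp": [
    [-0.03,-0.0125,0],
    [-0.041,-0.0125,0],
    [-0.041,-0.0125,0.03],
    [-0.041,-0.0125,0.07],
    [-0.041,-0.0125,0.11],
    [-0.041,-0.0125,0.14],
    [-0.041,-0.0125,0.15],
    [-0.041,-0.0125,0.15]
  ],
  "spin": [0,0,0,0,0,0,0,0]
}}

```text
clock: 59.75
position: [359.1, -253.8, 340.4]
eef_rot: [180.0, -0.0, 90.1]
wrist_force: [-0.1, -0.9, 0.4]
width: 87.8
grasp_force: 0.0
```

```bash
python3 - <<'E'
from h import *
cap('top','t7');s=ctrl.sense();print(s['position'],s['joints'].round(),s['width'])
p,d,P=load('t7')
for n,lo,hi,c in(('salt',85,110,(440,194)),('jar',105,125,(411,330))):
    m=(P[...,2]>lo)&(P[...,2]<hi)&(np.hypot(P[...,0]-c[0],P[...,1]-c[1])<45);Q=P[m]
    if len(Q)>5: r=cv2.minEnclosingCircle(Q[:,:2].astype(np.float32));print(n,len(Q),Q.mean(0).round(1),np.round(r[0]),r[1])
E
```

```text
[ 359.20855182 -254.07849123  340.91729486] [ 74.  17. -52. 118.  17.  53.  13.] 87.78367113246989
salt 132 [437.  191.9  96. ] [438. 193.] 17.55435562133789
jar 241 [410.5 328.6 116.3] [410. 330.] 22.616222381591797
```

Request:
{"method": "drive_tool", "body": {
  "fingers": [0,0,0,0.3,0.6,0.7,0.7,0.7],
  "dp": [
    [0,0,0.01],
    [0,0,0.021],
    [0,0,0.021],
    [0,0,0.021],
    [0,0,0.021],
    [0,0,0.021],
    [0,0,0.021],
    [0,0,0.021]
  ],
  "spin": [0,0,0,0,0,0,0,0],
  "force": 20
}}

```text
clock: 60.8
position: [358.5, -254.5, 318.9]
eef_rot: [180.0, 0.0, 90.0]
wrist_force: [-0.5, -0.3, 0.6]
width: 49.6
grasp_force: 20.0
```

Request:
{"method": "drive_tool", "body": {
  "fingers": [0.7,0.7,0.7,0.7,0.7,0.7,0.7,0.7],
  "dp": [
    [0,0,0],
    [0,0,-0.02],
    [0,0,-0.06],
    [0,0,-0.1],
    [0,0,-0.14],
    [0,0,-0.18],
    [0,0,-0.205],
    [0,0,-0.21]
  ],
  "spin": [0,0,0,0,0,0,0,0]
}}

```text
clock: 61.8
position: [358.6, -254.3, 529.8]
eef_rot: [179.9, 0.1, 90.0]
wrist_force: [-0.4, 0.3, -2.1]
width: 49.6
grasp_force: 20.0
```

Request:
{"method": "drive_tool", "body": {
  "fingers": [0.7,0.7,0.7,0.7,0.7,0.7,0.7,0.7],
  "dp": [
    [0.03,0.01,0],
    [0.08,0.025,0],
    [0.135,0.035,0],
    [0.19,0.04,0],
    [0.245,0.04,0],
    [0.3,0.035,0],
    [0.355,0.03,0],
    [0.41,0.022,0]
  ],
  "spin": [0,0,0,0,0,0,0,0]
}}

```text
clock: 62.8
position: [379.6, 156.4, 528.1]
eef_rot: [179.9, 0.2, 89.7]
wrist_force: [-9.2, 21.4, -2.5]
width: 50.0
grasp_force: 20.0
```

Request:
{"method": "drive_tool", "body": {
  "fingers": [0.7,0.7,0.7,0.7,0.7,0.7,0.7,0.7],
  "dp": [
    [0.045,0,0],
    [0.08,0,0],
    [0.096,0,0],
    [0.096,0,0.03],
    [0.096,0,0.07],
    [0.096,0,0.11],
    [0.096,0,0.14],
    [0.096,0,0.15]
  ],
  "spin": [0,0,0,0,0,0,0,0]
}}

```text
clock: 63.8
position: [379.7, 250.9, 376.5]
eef_rot: [-179.8, 0.1, 90.1]
wrist_force: [0.1, -0.3, -2.0]
width: 49.7
grasp_force: 20.0
```

Request:
{"method": "drive_tool", "body": {
  "fingers": [0.7,0.7,0.7,0.7,0.7,0.7,0.7,0.7],
  "dp": [
    [0,0,0.02],
    [0,0,0.035],
    [0,0,0.047],
    [0,0,0.054],
    [0,0,0.056],
    [0,0,0.056],
    [0,0,0.056],
    [0,0,0.056]
  ],
  "spin": [0,0,0,0,0,0,0,0]
}}

```text
clock: 64.8
position: [380.5, 251.5, 323.1]
eef_rot: [180.0, -0.0, 90.0]
wrist_force: [0.6, -0.1, -1.4]
width: 49.8
grasp_force: 20.0
```

A 23 N blip showed mid-carry, so I check the bottle's attitude before releasing.

```bash
python3 - <<'E'
from h import *
cap('scene','s1');cap('wrist','w8');s=ctrl.sense();print(s['position'],s['joints'].round(),s['wrist_force'],s['wrist_torque'])
a=cv2.imread('pics/w8.png');b=cv2.imread('pics/s1.png')[90:192,250:386]
cv2.imwrite('pics/m4.png',np.hstack([cv2.resize(a,(400,300)),cv2.resize(b,(400,300))]))
E
```

```text
[380.49651109 251.51580355 322.99893869] [ 14.  27. -66. 116.  30.  56. -68.] [ 0.24095018 -0.32246815 -1.76178394] [-0.0332642  -0.09439294 -0.00816783]
```

View pics/m4.png

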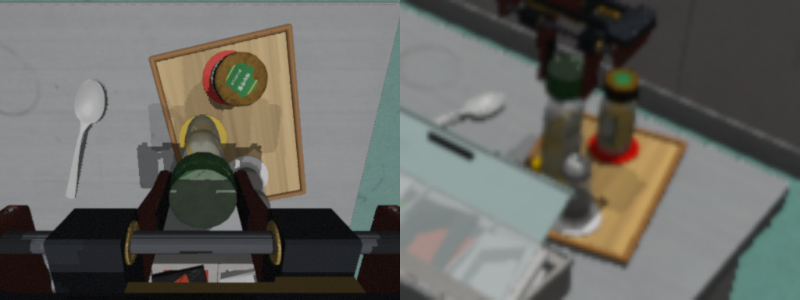

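The bottle hangs upright over the yellow coaster (scene half, (562,120)); jar and salt are standing. Lowering, releasing, and retreating straight up.

Request:
{"method": "drive_tool", "body": {
  "fingers": [0.7,0.7,0.7,0.7,0.3,0.1,0,0],
  "dp": [
    [0,0,0.002],
    [0,0,0.004],
    [0,0,0.0047],
    [0,0,0.0047],
    [0,0,0.0047],
    [0,0,0.0047],
    [0,0,0.0047],
    [0,0,0.0047]
  ],
  "spin": [0,0,0,0,0,0,0,0]
}}

```text
clock: 65.9
position: [380.4, 251.5, 318.1]
eef_rot: [180.0, 0.0, 90.0]
wrist_force: [-0.4, -0.3, 0.1]
width: 85.4
grasp_force: 0.0
```

Request:
{"method": "drive_tool", "body": {
  "fingers": [0,0,0,0,0,0,0,0],
  "dp": [
    [0,0,0],
    [0,0,-0.02],
    [0,0,-0.06],
    [0,0,-0.11],
    [0,0,-0.15],
    [0,0,-0.18],
    [-0.03,0.01,-0.19],
    [-0.08,0.02,-0.19]
  ],
  "spin": [0,0,0,0,0,0,0,0]
}}

```text
clock: 66.9
position: [400.0, 172.6, 510.2]
eef_rot: [179.9, -0.1, 90.3]
wrist_force: [1.6, -0.4, -0.2]
width: 88.1
grasp_force: 0.0
```

Request:
{"method": "drive_tool", "body": {
  "fingers": [0,0,0,0,0,0,0,0],
  "dp": [
    [-0.05,0.01,0],
    [-0.1,0.02,0],
    [-0.15,0.02,0],
    [-0.2,0.02,0],
    [-0.25,0.02,0],
    [-0.3,0.02,0],
    [-0.35,0.02,0],
    [-0.4,0.02,0]
  ],
  "spin": [0,0,0,0,0,0,0,0]
}}

```text
clock: 67.9
position: [420.2, -229.6, 509.5]
eef_rot: [179.9, 0.1, 90.0]
wrist_force: [0.5, 0.3, 1.5]
width: 87.9
grasp_force: 0.0
```

Request:
{"method": "drive_tool", "body": {
  "fingers": [0,0,0,0,0,0,0,0],
  "dp": [
    [-0.04,0.0,0],
    [-0.08,0.0,0],
    [-0.12,0,0],
    [-0.15,0,0],
    [-0.15,0,0],
    [-0.15,0,0],
    [-0.15,0,0],
    [-0.15,0,0]
  ],
  "spin": [0,0,0,0,0,0,0,0]
}}

```text
clock: 68.9
position: [420.6, -377.6, 508.6]
eef_rot: [180.0, 0.0, 90.1]
wrist_force: [-0.7, 0.7, -0.1]
width: 87.8
grasp_force: 0.0
```

```bash
python3 - <<'E'
from h import *
cap('top','t8');s=ctrl.sense();print(s['position'],s['joint_velocities'].round(2))
p,d,P=load('t8')
for n,lo,hi,c in(('salt',85,110,(440,194)),('jar',105,125,(411,330)),('sauce',150,175,(380,252)),('timer',33,45,(463,-135))):
    m=(P[...,2]>lo)&(P[...,2]<hi)&(np.hypot(P[...,0]-c[0],P[...,1]-c[1])<45);Q=P[m]
    if len(Q)>5: r=cv2.minEnclosingCircle(Q[:,:2].astype(np.float32));print(n,len(Q),Q.mean(0).round(1),np.round(r[0]),r[1])
E
```

```text
[ 420.55006449 -377.79845625  508.52535643] [ 0.1   0.24  0.26 -0.06  0.03  0.03  0.12]
salt 131 [437.  191.9  96.3] [438. 193.] 17.67802619934082
jar 242 [410.5 328.6 116.1] [411. 330.] 22.702545166015625
sauce 313 [379.3 251.4 162.4] [379. 252.] 24.612882614135742
timer 62 [ 462.9 -134.8   39.1] [ 469. -139.] 19.501144409179688
```

View pics/t8.png

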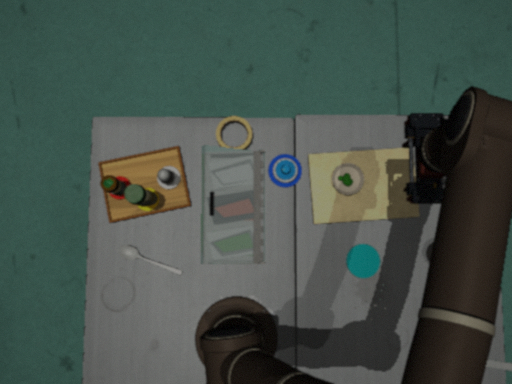

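All three seasonings are upright on their coasters: jar (110,185), sauce (138,194), salt (166,177). The timer is centred on the mat (285,170) and the dish is unmoved (347,179). Handing in.

```bash
python3 -c "
from cell import ctrl
print(ctrl.close_job())"
```

```text
the job is handed in; nothing more can be done
None
```

I handed the job in at about 69 s: the last top view shows the sauce bottle, jar and salt shaker upright on the yellow, red and white coasters, the timer on the blue mat (all measured within about 4 mm of centre) and the dish where it was; no verdict came back, and a 23 N wrist-force blip on the last carry (limit 120 N) stayed unexplained.

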